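# Close a sample transport box and read its contact stud with a touch wand

## Task

Press the lid of the transport box down until it is fully home. Then take the reader wand out of its stand and touch its spring tip to the middle of the round steel stud on the lid's sloping shoulder, with the wand square to that slope and pressed only lightly, so that the spring tip gives about half way without bottoming. Finish while still holding the wand there; leave the sample cup, the amber vial and the roll of tape alone.

Things in the scene. Friction and masses are not known exactly. Their poses are not given: they have to be found in the camera images.
- transport_box: White plastic sample transport box, fixed to the counter by its feet. Lower part 130 mm (x) by 150 mm (y), 62 mm high, with a 2 mm wider grey rim at its top edge. Origin at the centre of its underside, z up; its front, with the ribs, faces its -x.
- box_lid (a joint): How far the press-on lid is pushed down, m: 0 = standing 12 mm proud, 0.012 = fully home (its stop). Slides straight down only, against 10 N of friction (its weight of 2.5 N helps); stays where left, never tilts. Lid 130 x 150 mm, 40 mm high: the rear half (box x -7 to +64 mm) is flat on top, the front half slopes down at 25 degrees toward the front (-x).
- lid_top (a point): Middle of the flat rear half of the lid's top, 71 x 140 mm, marked by a thin grey disc of 48 mm diameter; the place to press. With the lid home it is 102 mm above the counter, else up to 114 mm. It moves with the lid; axes as the box.
- stud (a point): Round steel stud, 24 mm diameter in a 32 mm grey ring, on the lid's sloping shoulder; the square slotted vent beside it (at box y = -32 mm) is not it. Origin: centre of its exposed face; z = outward normal, leaning 25 degrees from vertical toward the box's front (-x). With the lid home its centre is at box x -36, y +32, z 91 mm; it moves with the lid.
- stand: Grey plastic stand fixed to the counter, 74 x 74 mm and 60 mm high (foot 86 x 86 x 8 mm), with a round upright hole of 23 mm diameter, 56 mm deep, in the middle of its top. Origin at the centre of its underside, z up.
- reader: Loose reader wand, 0.12 kg, upright in the stand, tip down, flange on the stand's top; free to turn there. Origin: end of the extended spring tip (10 mm above the counter); z from tip to handle. From the tip: plunger d 10 mm to 14 mm, nose d 17 to 50, black flange d 34 to 58, square grey handle 24 x 24 mm (sides along x, y) to 131 mm (grip at about 95), cap to 134.
- reader_plunger (a joint): How far the wand's spring tip is pushed in, m: 0 = fully out, 0.012 = bottomed. The spring takes 1 N to start and 0.5 N more for each mm: about 4 N at half way (0.006).
- reader_tip (a point): The contact end of the spring tip, 6 mm flat, 10 mm over all; moves with the plunger. Axes as the wand.
- sample_cup: Bystander: white sample cup with screw lid, 46 mm diameter, 56 mm high, loose; origin at the centre of its underside.
- amber_vial: Bystander: small amber bottle with white cap, 33 mm diameter, 62 mm high, loose; origin at the centre of its underside.
- tape_roll: Bystander: roll of beige tape lying flat, 98 mm diameter, 25 mm high, loose; origin at the centre of its underside.
Mind the look-alikes: they are no part of the job. There is more than one size of the reader; the job needs the middle-sized.

How it is judged:
By the outcome, as a careful person would: the job done as asked, in the order asked, and still so for the second after the job is handed in, while the arm keeps its last pose, push and grip.
It also fails if it takes over 58 s, if anything falls off the work surface, if the arm or the gripper's body presses on something with over 40 N, if the wrist force passes 120 N, or if a joint passes its speed limit or range.

## Robot

A 6-joint arm with a two-finger parallel gripper is mounted at the origin on a cart in front of the work surface, level with it; the furniture and walls round the work are solid. World frame = base frame: x ahead of the robot, y to its left, z up, the work surface at z = 0. Lengths are in mm, angles in rad, forces in N, time in s.
With the tool pointing down it reaches from about 300 to 775 mm from the base axis. Payload 14.6 kg.
Tool frame: the origin (TCP) lies between the finger pads; the fingertips stand manip.tip_reach ahead of it and the grasp point (between the pads) lies 5 mm behind it (manip.tip_reach is the distance from the TCP to the fingertips, in mm); z points along the fingers, y is the line along which they close (so a half turn about z gives the same grasp; the last joint's range is limited). The gripper opens to 94 mm and grips with 3 to 60 N. Pads are 16 mm wide; open, the fingers measure 119 mm over their backs; the gripper's body (75 mm by 177 mm) begins 78 mm behind the grasp point.
Start: joints at [-1.188, 0.3, 1.521, -0, 1.321, -0.067], TCP at [239.124, -495.287, 182.946] pointing down, gripper open.
Joint ranges: [-3.03, 3.03], [-0.79, 2.21], [0.23, 2.52], [-1.04, 4.18], [0, 3.07], [-2.55, 2.55]. Speed limits (rad/s): [2.22, 2.22, 2.57, 3.14, 3.14, 3.14].

## Interface

Orientations are given as [roll, pitch, yaw] about the fixed x, y, z axes, in that order (R = Rz(yaw) Ry(pitch) Rx(roll)).
In Python, from cell import manip gives the robot as it stands. The module is installed in compiled form; this text tells all that it offers.
- The arm moves only by the shell command python3 -m creep 'ROWS' [FORCE]. ROWS is JSON, a list of rows, each a list of 3 entries, a list of its own where there are three numbers: the opening, from -1 (shut) to 1 (fully open), then the shift along the tool's x, y, z in cm, then the turn about the tool's z in units of 5 degrees (1.0 is 5 degrees). In form: [[grip, [tx, ty, tz], roll], ...]. A call has 1 to 12 rows; each row is the pose to reach, as a shift and turn from the pose commanded when the call began, along the tool's axes at that moment; what a row does not reach only later rows make up. A row lasts 1/10 s, in which the tool goes at most 50 mm and 8.59 degrees, less where a joint would pass 70% of its speed; a pose out of reach is approached as far as the arm can. A call with a gripper value outside its range is refused whole. The fingers move at their own pace and stop on an object; FORCE is the grip in N (left out, the last holds). Time passes only in rows, so rows that repeat a pose let the fingers close. It gives the time, the measured TCP pose, the force, the opening and the grip force at its end, in the units of the state.
- manip.read_state(): the state, without advancing time (a new reading comes with each control period).
- manip.camera(name): name is "scene" or "top" or "wrist"; returns the picture (384x512x3 uint8, red, green, blue); there is no depth.
- manip.camera_params(name): a dict with "fovy" (degrees; the focal length in pixels is half the picture's height over the tangent of half this angle, whatever the lens; pixels are square), "cx", "cy" (the principal point, pixels), "origin" and "attitude" of the camera in the world. Camera axes: x right, y down, z forward; pixel columns grow to the right and rows downward; lengths in mm; the calibration is good to about 2 mm. A picture is of the moment at which its call begins: read the wrist's pose just before it. camera_params takes no time and is no camera call; for the wrist camera it gives the pose at the moment of the call.
- manip.sign_off(): hands the job in; it is judged then, once.
The state is a dict: "clock": time; "joints": joint angles; "qd": joint speeds; "effort": joint torques, N m; "eef_pos": TCP position; "eef_rot": TCP orientation; "wrist_force": force on the tool from outside, world axes, zero at the start; "moment": the same for the moment, N m; "finger_gap": finger opening in mm; "finger_force": force on a finger pad.
Only numpy, scipy, OpenCV 4.12 (cv2) and the standard library are available. Lean on these libraries where they do the work, as an engineer would, in place of code of your own. Each camera call takes 0.05 s, during which the arm holds its last target. There are 200 camera calls.

## Working session

There is one attempt and no reset: what is moved stays moved. The work goes in short steps, Python scripts to look and compute and a shell command to move; the robot and the scene stay as the last step left them, time stands still between calls to the robot, and variables do not carry over. Pictures are saved under pics/ and viewed, at most 10 in all, crops included, and the job is handed in when it is done.

```bash
mkdir -p pics
python3 - <<'E'
from cell import manip
import cv2
for n in("scene","top"):
    p=manip.camera_params(n);print(n,p)
    cv2.imwrite(f"pics/{n}1.png",manip.camera(n)[:,:,::-1])
print(manip.tip_reach,manip.read_state())
E
```

```text
scene {'fovy': 42.4172984655017, 'cx': 258.38140115193784, 'cy': 199.9241052267238, 'origin': array([ 11.55019783, 946.16930703, 856.48317511]), 'attitude': array([-2.13887398, -0.00273256, -2.7033162 ])}
top {'fovy': 45.77685127370218, 'cx': 260.75810342443214, 'cy': 192.35217961637193, 'origin': array([ 412.54801608,  -94.77159315, 1332.55974131]), 'attitude': array([-3.0759533 ,  0.01644405, -1.56794635])}
14.0 {'clock': 0.1, 'joints': array([-1.18763771e+00,  3.00413082e-01,  1.52150274e+00, -2.30809932e-05,
        1.32069733e+00, -6.66042933e-02]), 'qd': array([-0.0006987 , -0.0014668 , -0.00142136, -0.00182541, -0.00033059,
        0.00021147]), 'effort': array([ 2.43536333e-04, -5.32644403e+01, -3.53283119e+01,  7.09220138e-02,
        2.34943052e-02, -4.18724460e-05]), 'eef_pos': array([ 239.00855073, -495.07360682,  182.45130545]), 'eef_rot': array([-3.14057293e+00, -4.56116994e-05,  4.49768615e-01]), 'wrist_force': array([-0.76699647, -0.79680464,  0.2988671 ]), 'moment': array([-0.01110299,  0.0466115 , -0.03189158]), 'finger_force': 0.0, 'finger_gap': 94.14747160595668}
```

View pics/scene1.png

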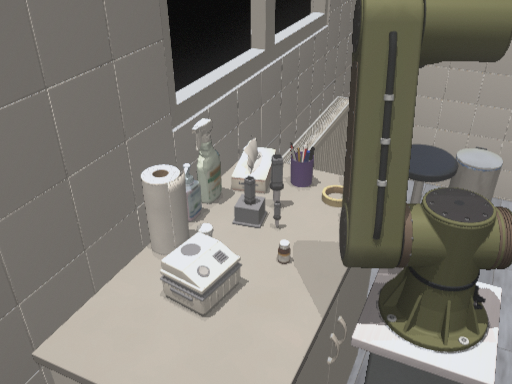

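View pics/top1.png

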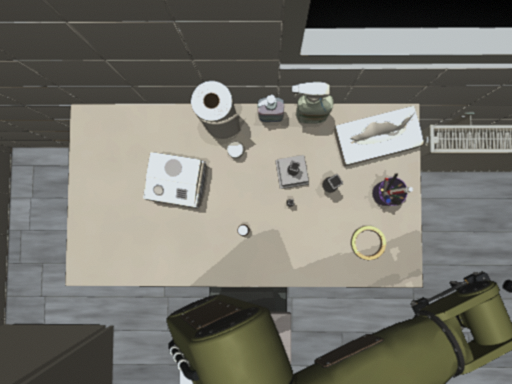

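The scene view shows the box at (202,270), the reader in its stand at (250,205), and two other readers at (277,180) and (277,212). In the top view, the box is at (175,180), the stand at (293,170), the large reader at (333,184) and the small one at (290,203). I'll enlarge these.

Run:
```python
import cv2
a=cv2.imread("pics/top1.png")[130:250,140:350];cv2.imwrite("pics/topc.png",cv2.resize(a,None,fx=3.8,fy=3.8,interpolation=cv2.INTER_CUBIC))
a=cv2.imread("pics/scene1.png")[150:310,150:310];cv2.imwrite("pics/scc.png",cv2.resize(a,None,fx=3.75,fy=3.75,interpolation=cv2.INTER_CUBIC))
```

```text
(no output)
```

View pics/topc.png

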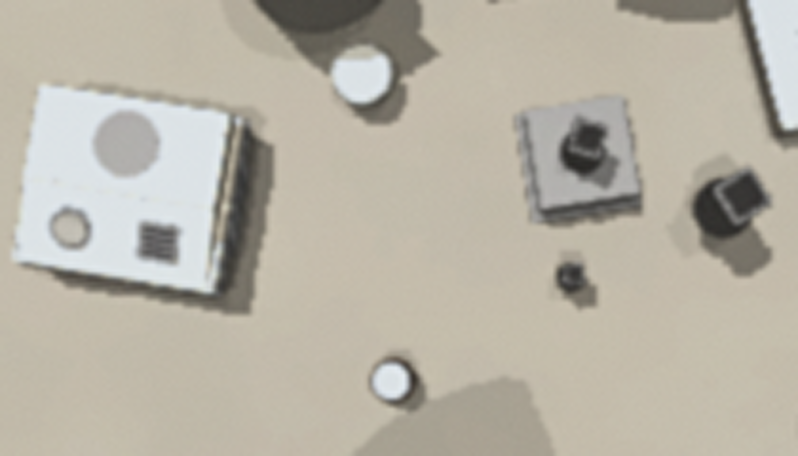

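View pics/scc.png

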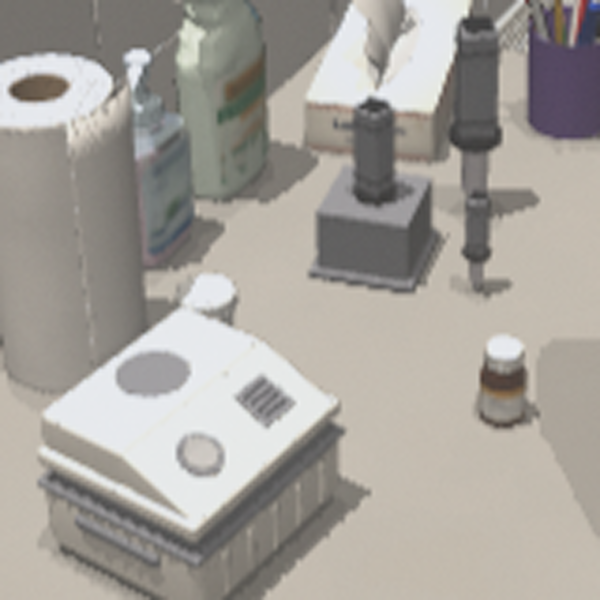

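The crops confirm that the middle-sized wand is the one in the stand, with the small and large ones standing free. The stud is the plain round feature at scene crop (200,453), and the vent is at (263,398). The disc is at scene crop (153,373) and at top crop (126,143). Next I'll triangulate.

```bash
cat > h.py <<'E'
import numpy as np
from cell import manip
from scipy.spatial.transform import Rotation as Ro
def ray(p,uv):
    f=192/np.tan(np.radians(p["fovy"]/2)); d=np.array([(uv[0]-p["cx"])/f,(uv[1]-p["cy"])/f,1])
    return np.array(p["origin"]),Ro.from_euler("xyz",p["attitude"]).as_matrix()@d
def tri(*obs):
    A=np.zeros((3,3));b=np.zeros(3);L=[]
    for p,uv in obs:
        o,d=ray(p,uv);d=d/np.linalg.norm(d);P=np.eye(3)-np.outer(d,d);A+=P;b+=P@o;L.append((o,P))
    x=np.linalg.solve(A,b);return x,[np.linalg.norm(P@(x-o)) for o,P in L]
def onz(p,uv,z):
    o,d=ray(p,uv);return o+d*(z-o[2])/d[2]
def proj(p,X):
    f=192/np.tan(np.radians(p["fovy"]/2)); c=Ro.from_euler("xyz",p["attitude"]).as_matrix().T@(np.array(X)-p["origin"])
    return np.array([f*c[0]/c[2]+p["cx"],f*c[1]/c[2]+p["cy"]])
E
python3 - <<'E'
from h import *
np.set_printoptions(precision=1,suppress=True)
t=manip.camera_params("top");s=manip.camera_params("scene")
T=lambda u,v:(140+u/3.8-.4,130+v/3.8-.4);S=lambda u,v:(150+u/3.75-.4,150+v/3.75-.4)
for n,a,b in [("stud",(71,228),(200,453)),("disc",(126,143),(153,373)),("vent",(158,242),(263,398)),("cap",(592,133),(375,103)),("bigcap",(743,195),(480,22)),("vialcap",(392,381),(505,347)),("cupcap",(362,74),(212,292)),("smallcap",(570,270),(478,197))]:
    print(n,*tri((t,T(*a)),(s,S(*b))))
print("disc z",onz(t,T(126,143),114),onz(s,S(153,373),114), "stud",onz(t,T(71,228),103),onz(s,S(200,453),103),"vent",onz(t,T(158,242),103),onz(s,S(263,398),103))
c=[onz(t,T(*q),60) for q in [(519,114),(627,97),(640,195),(538,210)]];print("stand",*c,sum(c)/4)
print("ridge/lid corners",[onz(t,T(*q),114) for q in [(42,86),(228,110)]])
E
```

```text
stud [499.7 204.5 101.7] [np.float64(0.8259527138726629), np.float64(0.8259527138725928)]
disc [558.9 162.9 114.8] [np.float64(1.3851318269602824), np.float64(1.3851318269603912)]
vent [489.8 141.7 102.6] [np.float64(0.7087693771835002), np.float64(0.7087693771834485)]
cap [ 561.7 -166.8  142.8] [np.float64(2.441827187830346), np.float64(2.4418271878302638)]
bigcap [ 516.3 -265.4  176.7] [np.float64(1.8453191877077204), np.float64(1.8453191877077575)]
vialcap [390.  -24.2  61.5] [np.float64(1.253417787739504), np.float64(1.2534177877396298)]
cupcap [616.4  -1.1  54.8] [np.float64(3.2025359616353026), np.float64(3.2025359616354945)]
smallcap [ 469.  -154.    89.6] [np.float64(2.845174921383686), np.float64(2.8451749213837894)]
disc z [560.3 163.7 114. ] [558.1 161.7 114. ] stud [500.3 204.6 103. ] [498.  205.6 103. ] vent [490.4 141.9 103. ] [488.8 142.  103. ]
stand [ 588.7 -116.8   60. ] [ 601.4 -196.7   60. ] [ 528.5 -206.1   60. ] [ 517.3 -130.8   60. ] [ 559.  -162.6   60. ]
ridge/lid corners [array([601.1, 224.5, 114. ]), array([583.9,  91.2, 114. ])]
```

```bash
cat >> h.py <<'E'
def plan(x,y,z,yaw_deg):
    "shift (cm, tool axes) and turn (5deg units) from measured pose to world target, tool down"
    s=manip.read_state();R=Ro.from_euler("xyz",s["eef_rot"]).as_matrix()
    d=R.T@(np.array([x,y,z])-s["eef_pos"])/10
    return d.round(2),round(-(yaw_deg-np.degrees(s["eef_rot"][2]))/5,2)
E
python3 - <<'E'
from h import *
np.set_printoptions(precision=1,suppress=True)
t=manip.camera_params("top");s=manip.camera_params("scene")
print(tri((t,(212,101)),(s,(160,173))))
print(plan(559.5,163,250,-8.5),plan(559.5,163,130,-8.5))
E
```

```text
(array([711.7,  45. , 227.6]), [np.float64(0.48820338432920357), np.float64(0.48820338432930005)])
(array([ 57.5, -45.3,  -6.7]), np.float64(6.85)) (array([ 57.5, -45.3,   5.3]), np.float64(6.85))
```

```bash
python3 -m creep '[[-1,[0,0,-6.7],0],[-1,[28,-22,-6.7],3],[-1,[57.5,-45.3,-6.7],6.85],[-1,[57.5,-45.3,-6.7],6.85],[-1,[57.5,-45.3,-6.7],6.85],[-1,[57.5,-45.3,-6.7],6.85],[-1,[57.5,-45.3,-6.7],6.85],[-1,[57.5,-45.3,-6.7],6.85],[-1,[57.5,-45.3,-6.7],6.85],[-1,[57.5,-45.3,-6.7],6.85],[-1,[57.5,-45.3,-6.7],6.85],[-1,[57.5,-45.3,-6.7],6.85]]' 20; python3 -c "
from h import *
print(plan(559.5,163,132,-8.5))"
```

```text
clock: 1.3
eef_pos: [475.5, -9.7, 245.8]
eef_rot: [3.142, 0.0, -0.148]
wrist_force: [0.8, -0.6, 1.0]
finger_gap: 1.8
finger_force: 0.0
(array([  5.76, -18.32,  11.38]), np.float64(0.01))
```

```bash
python3 -m creep '[[-1,[2,-6,0],0],[-1,[4,-12,0],0],[-1,[5.3,-17.5,0],0],[-1,[5.3,-17.5,4],0],[-1,[5.3,-17.5,8],0],[-1,[5.3,-17.5,11],0],[-1,[5.3,-17.5,11],0],[-1,[5.3,-17.5,11],0]]' 20; python3 -c "
from h import *
print(plan(559.5,163,132,-8.5))"
```

```text
clock: 2.1
eef_pos: [553.6, 153.4, 136.7]
eef_rot: [-3.142, -0.0, -0.148]
wrist_force: [0.1, 0.5, 1.4]
finger_gap: 0.2
finger_force: 0.0
(array([ 0.44, -1.03,  0.47]), np.float64(0.0))
```

```bash
python3 -m creep '[[-1,[0.4,-1,0.4],0],[-1,[0.4,-1,0.7],0],[-1,[0.4,-1,1.0],0],[-1,[0.4,-1,1.2],0],[-1,[0.4,-1,1.4],0],[-1,[0.4,-1,1.6],0],[-1,[0.4,-1,1.8],0],[-1,[0.4,-1,2.0],0],[-1,[0.4,-1,2.05],0],[-1,[0.4,-1,2.05],0]]'
```

```text
clock: 3.1
eef_pos: [558.8, 162.8, 115.3]
eef_rot: [3.142, 0.0, -0.148]
wrist_force: [0.0, 0.1, 0.0]
finger_gap: 0.3
finger_force: 0.0
```

```bash
for i in 1 2; do python3 -m creep '[[-1,[0,0,0.1],0],[-1,[0,0,0.1],0]]' | grep -E "pos|wrist"; done
```

```text
eef_pos: [558.8, 162.8, 114.3]
wrist_force: [0.2, 0.2, -0.8]
eef_pos: [558.8, 162.8, 113.2]
wrist_force: [-0.1, -1.2, -0.3]
```

Run:
```python
from cell import manip
import cv2
w=manip.camera("wrist")[:,:,::-1];s=manip.camera("scene")[:,:,::-1]
s=cv2.resize(s[200:320,140:300],None,fx=3.2,fy=3.2,interpolation=cv2.INTER_CUBIC)
import numpy as np
b=np.zeros((384,288*0+272,3),np.uint8)
o=np.hstack([w[:, :],s[:384,100:372]]);cv2.imwrite("pics/p2.png",o);print(o.shape)
```

```text
(384, 784, 3)
```

View pics/p2.png

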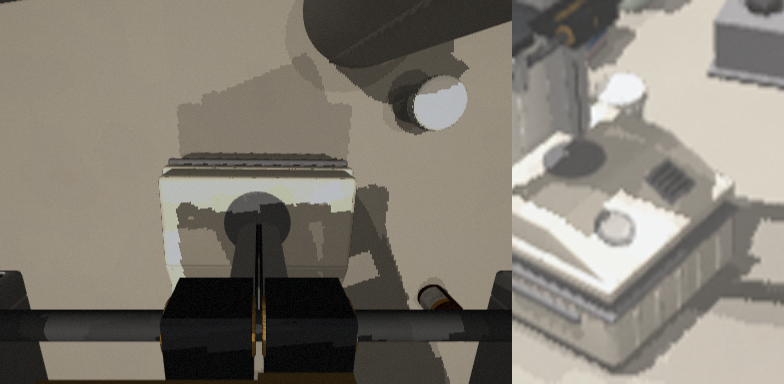

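The fingers are over the disc, with their tips at about (258,225) in the wrist view. The stud has not moved in the scene view, still at (203,271), so the lid hasn't moved yet. I'll keep going down while watching the force.

```bash
python3 -m creep '[[-1,[0,0,0.3],0],[-1,[0,0,0.3],0]]' | grep -E "pos|wrist";python3 -m creep '[[-1,[0,0,0.2],0],[-1,[0,0,0.2],0]]' | grep -E "pos|wrist"
python3 - <<'E'
from h import *
p=manip.camera_params("scene");w=manip.camera_params("wrist")
e=manip.read_state()["eef_pos"]
for z in(-14,0,14): print(z,proj(p,e+[0,0,z]),proj(w,e+[0,0,z]))
for z in(91,103):print(z,proj(p,[500,204.5,z]))
print(w)
E
```

```text
eef_pos: [558.6, 162.8, 109.9]
wrist_force: [0.6, 0.7, 0.1]
eef_pos: [558.7, 162.8, 108.0]
wrist_force: [-0.5, 0.3, -1.2]
-14 [190.544718   255.73206045] [258.03782722 214.91493262]
0 [190.13336298 251.20186852] [257.99398323 221.78677937]
14 [189.71679438 246.61426015] [257.94431271 229.57184246]
91 [202.72996576 273.81977571]
103 [202.43060837 269.86890589]
{'fovy': 65.21710765870023, 'cx': 258.4500452251655, 'cy': 191.92548724712117, 'origin': array([638.58867187, 150.35650388, 309.18981645]), 'attitude': array([ 2.85851684e+00,  9.32508438e-04, -1.71831932e+00])}
```

Run:
```python
from cell import manip
import cv2,numpy as np
w=manip.camera("wrist")[:,:,::-1];s=manip.camera("scene")[:,:,::-1]
w=cv2.convertScaleAbs(cv2.resize(w[150:290,180:330],None,fx=3.4,fy=3.4),alpha=2)
s=cv2.resize(s[220:290,155:215],None,fx=4.7,fy=6.8)
o=np.hstack([w[:476],s[:476]]);cv2.imwrite("pics/p3.png",o);print(o.shape)
```

```text
(476, 792, 3)
```

View pics/p3.png

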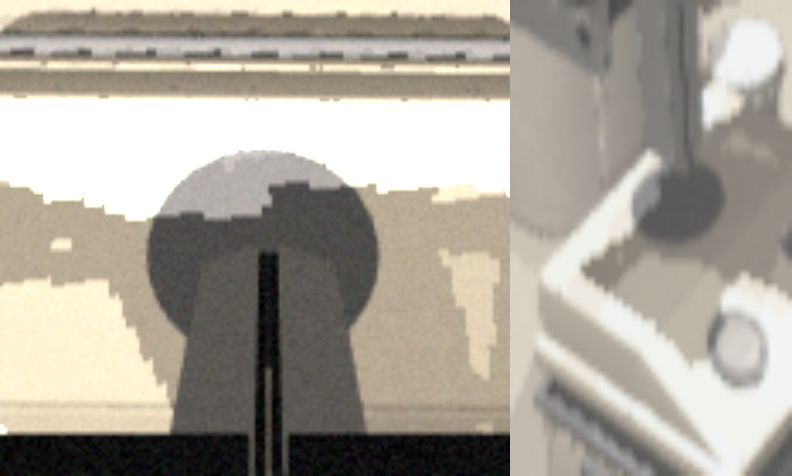

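```bash
for i in 1 2 3 4 5; do python3 -m creep '[[-1,[0,0,0.2],0],[-1,[0,0,0.2],0]]' | grep -E "pos|wrist"; done
```

```text
eef_pos: [558.7, 162.8, 106.1]
wrist_force: [-1.2, -0.8, 0.3]
eef_pos: [558.7, 162.8, 104.0]
wrist_force: [0.1, -0.7, 0.0]
eef_pos: [558.7, 162.7, 102.1]
wrist_force: [0.5, -0.5, 0.1]
eef_pos: [558.7, 162.8, 100.1]
wrist_force: [-0.1, -0.2, -0.1]
eef_pos: [558.7, 162.8, 98.0]
wrist_force: [-0.6, -0.1, 0.3]
```

```bash
cat >> h.py <<'E'
def lidshift(cam="scene",box=(255,300,185,225)):
    import cv2
    a=cv2.imread(f"pics/{cam}1.png")[:,:,::-1];b=manip.camera(cam);r0,r1,c0,c1=box
    T=cv2.resize(np.ascontiguousarray(a[r0:r1,c0:c1]),None,fx=4,fy=4,interpolation=cv2.INTER_CUBIC)
    I=cv2.resize(np.ascontiguousarray(b[r0-8:r1+8,c0-8:c1+8]),None,fx=4,fy=4,interpolation=cv2.INTER_CUBIC)
    m=cv2.matchTemplate(I,T,cv2.TM_CCOEFF_NORMED);_,v,_,l=cv2.minMaxLoc(m)
    return (l[0]/4-8,l[1]/4-8,round(v,3))
E
python3 - <<'E'
from h import *
print(lidshift(),lidshift(box=(262,284,195,213)))
s=manip.read_state();print(s)
w=manip.camera("wrist");import cv2;cv2.imwrite("pics/w4.png",w[:,:,::-1])
E
```

```text
(0.0, 0.5, 0.788) (-0.25, 0.25, 0.75)
{'clock': 5.2, 'joints': array([2.20543362e-01, 4.50030925e-01, 1.52021452e+00, 8.31917444e-06,
       1.17137704e+00, 1.93932311e+00]), 'qd': array([ 1.21756880e-04,  1.17034606e-03, -8.51117372e-04, -4.61345686e-04,
        1.51583489e-03,  4.80555938e-05]), 'effort': array([-5.74616897e-04, -5.92918181e+01, -3.30136013e+01, -1.08942503e-02,
       -8.58882023e-02,  1.29095923e-05]), 'eef_pos': array([558.80297321, 162.78885819,  98.31116791]), 'eef_rot': array([ 3.14158906e+00,  3.05937988e-05, -1.47986655e-01]), 'wrist_force': array([0.65053878, 0.07938741, 0.08154467]), 'moment': array([ 0.09031984,  0.09633752, -0.02069464]), 'finger_force': 0.0, 'finger_gap': 0.49652122068425525}
```

Run:
```python
from cell import manip
import cv2,numpy as np
w=cv2.imread("pics/w4.png");s=manip.camera("scene")[:,:,::-1]
w=cv2.convertScaleAbs(cv2.resize(w[150:290,180:330],None,fx=2.6,fy=3.4),alpha=2)
s=cv2.resize(s[215:285,155:215],None,fx=6.5,fy=6.8)
o=np.hstack([w[:476],s[:476]]);cv2.imwrite("pics/p4.png",o);print(o.shape)
```

```text
(476, 780, 3)
```

View pics/p4.png

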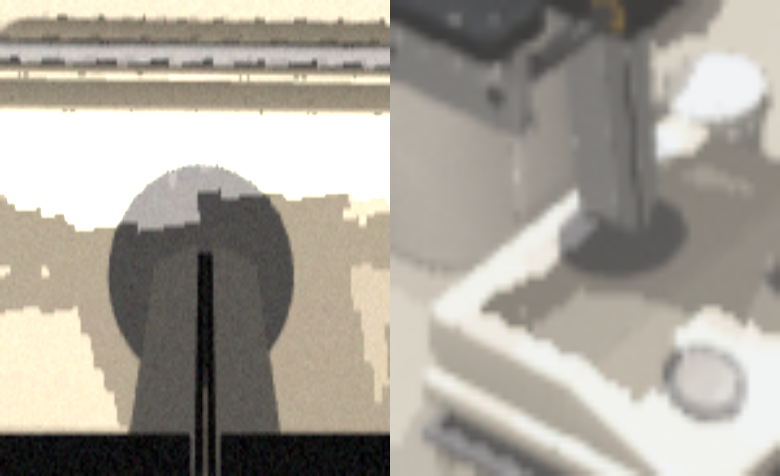

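The wrist view shows the fingertips still short of the lid. They stay at the same image position while the disc moves. In the scene view the tip is at about (192,248), close above the disc. I'll continue in small steps until there is force.

```bash
for i in 1 2 3 4 5 6; do python3 -m creep '[[-1,[0,0,0.15],0],[-1,[0,0,0.2],0]]' | grep -E "pos|wrist"; done
```

```text
eef_pos: [558.8, 162.7, 96.2]
wrist_force: [0.5, 0.2, -0.6]
eef_pos: [558.7, 162.8, 94.1]
wrist_force: [-0.3, 0.3, 0.4]
eef_pos: [558.7, 162.8, 92.1]
wrist_force: [0.1, 0.1, -0.1]
eef_pos: [558.9, 162.8, 90.8]
wrist_force: [-2.4, -1.2, 7.7]
eef_pos: [558.9, 162.8, 88.9]
wrist_force: [-3.9, -0.3, 7.1]
eef_pos: [558.9, 162.8, 87.0]
wrist_force: [-4.0, -0.8, 7.6]
```

```bash
for i in 1 2 3 4; do python3 -m creep '[[-1,[0,0,0.1],0],[-1,[0,0,0.2],0]]' | grep -E "pos|wrist"; done;  for i in 1 2; do python3 -m creep '[[-1,[0,0,0.05],0],[-1,[0,0,0.1],0]]' | grep -E "pos|wrist"; done; python3 -c "
from h import *
print(lidshift())"
```

```text
eef_pos: [558.9, 162.8, 85.0]
wrist_force: [-2.8, -1.3, 8.6]
eef_pos: [558.9, 162.8, 83.0]
wrist_force: [-2.9, -0.9, 7.2]
eef_pos: [559.0, 162.8, 81.1]
wrist_force: [-3.1, -0.6, 7.9]
eef_pos: [559.1, 162.8, 79.6]
wrist_force: [-9.2, -3.5, 21.2]
eef_pos: [559.1, 162.8, 79.5]
wrist_force: [-12.1, -3.3, 26.2]
eef_pos: [559.2, 162.8, 79.5]
wrist_force: [-15.8, -4.1, 35.3]
(0.0, 4.75, 0.719)
```

```bash
python3 - <<'E'
from h import *
t=manip.camera_params("top");s=manip.camera_params("scene")
print(tri((t,(313,90)),(s,(205,127))),tri((t,(268,101)),(s,(186,168))))
print(plan(545,-165,215,-8.5))
E
python3 -m creep '[[-1,[0,0,-5],0],[-1,[0,0,-10],0],[-0.2,[0,5,-13],0],[-0.2,[0,10,-13],0],[-0.2,[0,15,-13],0],[-0.2,[0,20,-13],0]]' 20; python3 -c "
from h import *
print(lidshift(),plan(545,-165,215,-8.5))"
```

```text
(array([ 726.8512271 , -203.67886118,  253.58572789]), [np.float64(4.147634368875871), np.float64(4.147634368875482)]) (array([726.32238092, -93.68956693, 169.98082637]), [np.float64(0.2978037406468009), np.float64(0.29780374064663895)])
(array([  3.45,  32.63, -13.56]), np.float64(0.01))
clock: 8.35
eef_pos: [529.8, -29.5, 206.7]
eef_rot: [-3.142, -0.001, -0.147]
wrist_force: [0.8, 0.0, -0.4]
finger_gap: 28.7
finger_force: 0.0
(0.25, 3.75, 0.973) (array([ 3.54, 12.56, -0.82]), np.float64(-0.04))
```

```bash
python3 -m creep '[[0,[1.8,5,-0.8],0],[0,[3.5,9,-0.8],0],[0,[3.5,12.5,-0.8],0],[0,[3.5,12.5,-0.8],0],[0,[3.5,12.5,-0.8],0]]' 20
python3 - <<'E'
from h import *
import cv2
w=manip.camera("wrist")[:,:,::-1];p=manip.camera_params("wrist");s=manip.read_state();e=s["eef_pos"];print(e,s["finger_gap"])
cv2.imwrite("pics/w5.png",w)
for z in(-14,0,20): print(z,proj(p,e+[0,0,z]))
print(proj(p,[560.5,-165,144]),proj(p,[560.5,-165,60]))
cv2.imwrite("pics/w5c.png",cv2.convertScaleAbs(cv2.resize(w[90:300,120:400],None,fx=2.85,fy=2.85),alpha=1.6))
E
```

```text
clock: 8.9
eef_pos: [546.4, -157.0, 214.1]
eef_rot: [-3.141, 0.0, -0.149]
wrist_force: [0.3, -0.4, 0.1]
finger_gap: 46.8
finger_force: 0.0
[ 546.58930529 -156.17864932  214.24271366] 46.98935910205844
-14 [258.04668149 214.89547872]
0 [257.99624213 221.76196377]
20 [257.9122153  233.20082668]
[265.3830446  178.35844362] [263.91913048 161.83947833]
```

View pics/w5c.png

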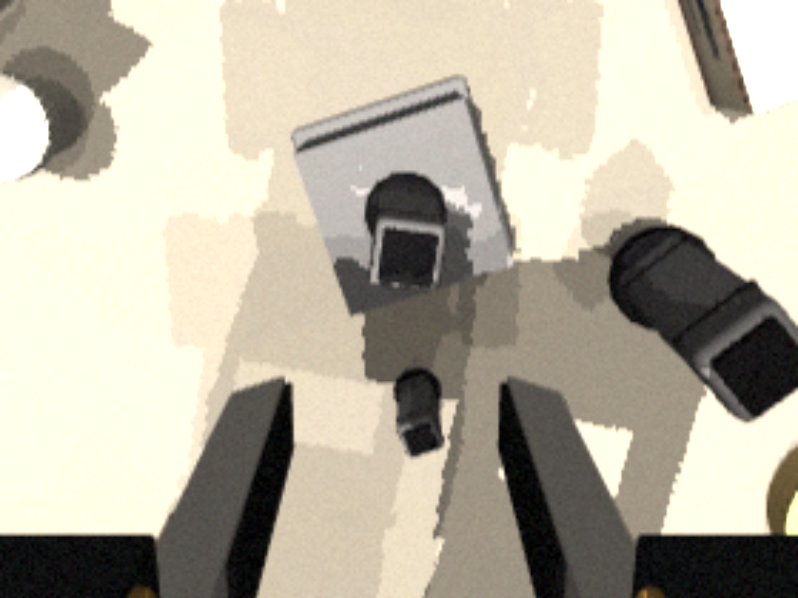

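The wrist view shows the wand's cap at crop (408,257), nearly square to the fingers. The fingertips are at rows of about 380, with inner edges at columns 290 and 500. Their apparent gap puts them about 23 mm behind the reported TCP, which agrees with the contact height on the lid. I'll plan on that basis.

Run:
```python
from h import *
p=manip.camera_params("wrist")
c=onz(p,(408/2.85+120-.3,257/2.85+90-.3),144);print(c, onz(p,(405/2.85+120-.3,209/2.85+90-.3),68))
print([onz(p,(u/2.85+120-.3,v/2.85+90-.3),141) for u,v in [(381,222),(443,226),(372,284),(436,290)]])
print(plan(c[0],c[1],160,-8.5),plan(c[0],c[1],63,-8.5))
```

```text
[ 559.40787045 -162.47062303  144.        ] [ 560.94551552 -162.42884774   68.        ]
[array([ 571.59988432, -155.36661544,  141.        ]), array([ 567.31026669, -175.20870201,  141.        ]), array([ 551.26027473, -149.20951481,  141.        ]), array([ 546.06832774, -170.02865755,  141.        ])]
(array([1.36, 0.43, 5.42]), np.float64(0.0)) (array([ 1.36,  0.44, 15.12]), np.float64(0.0))
```

```bash
python3 -m creep '[[0,[1.4,0.4,0],0],[0,[1.4,0.4,4],0],[0,[1.4,0.4,8],0],[0,[1.4,0.4,12],0],[0,[1.4,0.4,15.1],0],[0,[1.4,0.4,15.1],0],[0,[1.4,0.4,15.1],0]]' 12; python3 -m creep '[[-1,[0,0,0],0],[-1,[0,0,0],0],[-1,[0,0,0],0],[-1,[0,0,0],0],[-1,[0,0,0],0]]' 12
```

```text
clock: 9.65
eef_pos: [560.4, -161.9, 64.4]
eef_rot: [3.142, -0.0, -0.147]
wrist_force: [-0.3, -0.1, 0.6]
finger_gap: 47.1
finger_force: 0.0
clock: 10.15
eef_pos: [560.4, -162.8, 64.5]
eef_rot: [3.141, -0.002, -0.148]
wrist_force: [-1.2, 1.6, 7.1]
finger_gap: 25.5
finger_force: 11.3
```

```bash
python3 -m creep '[[-1,[0,0,-1],0],[-1,[0,0,-2],0],[-1,[0,0,-2.8],0],[-1,[0,0,-2.8],0]]' 12;  python3 -m creep '[[-1,[-0.5,0,0],0],[-1,[-1,0,0],0],[-1,[-1.5,0,0],0],[-1,[-1.5,0,0],0]]' 12
```

```text
clock: 10.55
eef_pos: [560.5, -162.9, 92.9]
eef_rot: [3.141, -0.002, -0.148]
wrist_force: [-0.4, -0.0, -1.0]
finger_gap: 25.5
finger_force: 11.2
clock: 10.95
eef_pos: [544.3, -160.4, 91.2]
eef_rot: [-3.142, 0.0, -0.148]
wrist_force: [0.9, -0.5, 0.8]
finger_gap: 23.8
finger_force: 12.0
```

```bash
python3 -m creep '[[-1,[-0.6,0,-0.1],0],[-1,[-1.2,0,-0.1],0],[-1,[-1.8,0,-0.1],0],[-1,[-2.1,0,-0.1],0],[-1,[-2.1,0,-0.1],0]]' 12
python3 - <<'E'
from h import *
import cv2
w=manip.camera("wrist")[:,:,::-1];p=manip.camera_params("wrist");sp=manip.camera_params("scene");e=manip.read_state()["eef_pos"]
sc=manip.camera("scene")[:,:,::-1]
cv2.imwrite("pics/w6.png",w);cv2.imwrite("pics/s6.png",sc)
G=e+[0,0,42];a=np.array([.989,-.148,0])
for th in(0,15,25,35):
    d=np.sin(np.radians(th))*a+np.array([0,0,-np.cos(np.radians(th))])
    print(th,[(s,proj(p,G+(96.5-s)*d).round(1),proj(sp,G+(96.5-s)*d).round(1)) for s in(20,54,134)])
c=cv2.convertScaleAbs(cv2.resize(w[110:290,190:330],None,fx=3.3,fy=3.3),alpha=1.6)
d=cv2.resize(sc[150:250,220:290],None,fx=4.7,fy=5.94)
cv2.imwrite("pics/p6.png",np.hstack([c[:594],d[:594]]))
E
```

```text
clock: 11.45
eef_pos: [523.7, -157.3, 92.4]
eef_rot: [-3.142, 0.001, -0.148]
wrist_force: [0.4, -0.1, 0.1]
finger_gap: 24.0
finger_force: 12.0
0 [(20, array([258.1, 206.2]), array([259.1, 206.3])), (54, array([258. , 221.5]), array([259.2, 196.5])), (134, array([257.6, 286. ]), array([259.3, 172.4]))]
15 [(20, array([258.1, 183.9]), array([253.6, 203.5])), (54, array([258. , 207.7]), array([256. , 194.9])), (134, array([257.6, 302.1]), array([262.2, 173.8]))]
25 [(20, array([258.1, 169.7]), array([250.1, 200.9])), (54, array([258. , 199.4]), array([254.1, 193.5])), (134, array([257.6, 310. ]), array([264. , 175.1]))]
35 [(20, array([258.1, 156.4]), array([246.8, 197.8])), (54, array([258., 192.]), array([252.2, 191.8])), (134, array([257.6, 315.3]), array([265.7, 176.6]))]
```

View pics/p6.png

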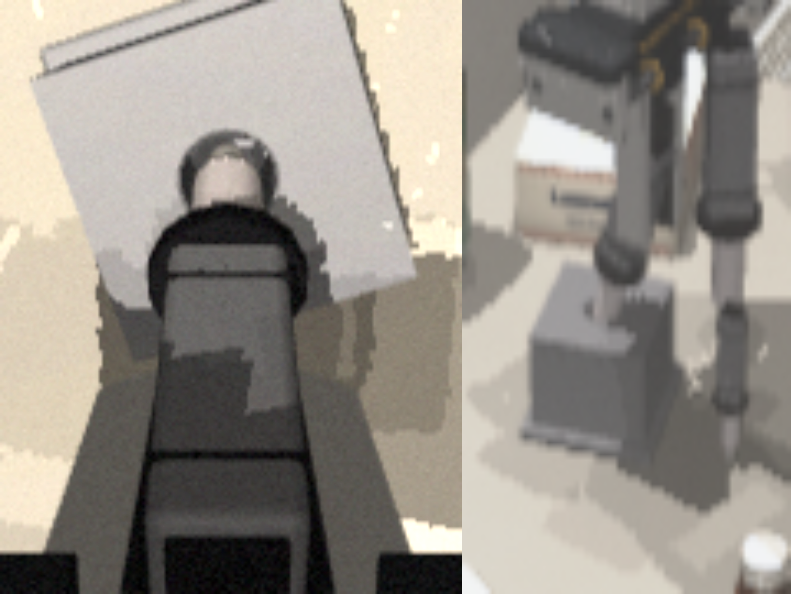

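The wrist view shows the wand tilted with its nose still in the hole. The flange top arc is at row 171.5, the handle foot edge at 184.2, the cap line at 247.9 and the cap's front edge at 267.6. In the scene view the flange is at (253.6,193.4) and the nose at (250.4,200.5). I'll fit the tilt to these.

```bash
cat >> h.py <<'E'
def tiltfit(p,sp,e,arc,foot,line,edge,fl=None,yaw=-8.5):
    from scipy.optimize import least_squares
    y=np.radians(yaw);a=np.array([np.cos(y),np.sin(y),0]);b=np.array([np.sin(y),-np.cos(y),0])
    def pt(q,s,off,u=0):
        th=q[0];d=np.sin(th)*a+np.array([0,0,-np.cos(th)]);n=np.cos(th)*a+np.array([0,0,np.sin(th)])
        return e+np.array([0,0,42])+(q[1]-s)*d+off*n+u*b+q[2]*a
    def res(q):
        r=[min(proj(p,pt(q,s,17))[1] for s in(50,58))-arc,proj(p,pt(q,58,12))[1]-foot,proj(p,pt(q,131,12))[1]-line,proj(p,pt(q,134,11))[1]-edge,q[2]/1.5,(q[1]-96.5)/6]
        if fl is not None:r+=list(proj(sp,pt(q,54,0))-fl)
        return np.array(r)
    f=least_squares(res,[.4,96.5,0]);return np.degrees(f.x[0]),f.x[1:],f.fun.round(1)
E
python3 - <<'E'
from h import *
p=manip.camera_params("wrist");sp=manip.camera_params("scene");e=manip.read_state()["eef_pos"]
print(tiltfit(p,sp,e,171.5,184.2,247.9,267.6),tiltfit(p,sp,e,171.5,184.2,247.9,267.6,(253.6,193.4)))
E
```

```text
(np.float64(14.902106385820693), array([110.2247051 ,   1.96150611]), array([ 0.6, -0.6,  7.3, -6.7,  1.3,  2.3])) (np.float64(13.83992994425304), array([105.21147179,   5.17355287]), array([ 0.5, -0.6,  7.5, -6.4,  3.4,  1.5,  0.6,  3.4]))
```

```bash
sed -i 's/proj(p,pt(q,131,12))\[1\]-line,proj(p,pt(q,134,11))\[1\]-edge/proj(p,pt(q,131,12))[1]-edge/' h.py
python3 - <<'E'
from h import *
p=manip.camera_params("wrist");sp=manip.camera_params("scene");e=manip.read_state()["eef_pos"]
for ed in (267.6,272):print(tiltfit(p,sp,e,171.5,184.2,0,ed),tiltfit(p,sp,e,171.5,184.2,0,ed,(253.6,193.4)))
# pixel check of stand-hole centre in wrist view
y=np.radians(-8.5)
print(onz(p,(228/3.3+190,160/3.3+110),60), onz(p,(182/3.3+190,175/3.3+110),60),onz(p,(275/3.3+190,175/3.3+110),60),onz(p,(228/3.3+190,128/3.3+110),60))
for th in (15,20,25,30):
  for sg in (93,97,101):
    t=np.radians(th);a=np.array([np.cos(y),np.sin(y),0]);d=np.sin(t)*a+np.array([0,0,-np.cos(t)]);n=np.cos(t)*a+np.array([0,0,np.sin(t)]);G=e+[0,0,42]
    f=lambda s,o:round(proj(p,G+(sg-s)*d+o*n)[1],1)
    print(th,sg,"arc",min(f(50,17),f(58,17)),"foot",f(58,12),"top",f(131,12),f(134,12))
E
```

```text
(np.float64(19.6418297732606), array([106.00608185,   0.80926787]), array([ 0.2, -0.1,  0.1,  0.5,  1.6])) (np.float64(19.098271154460658), array([103.41399789,   2.6299726 ]), array([ 0.2, -0.1,  0.5,  1.8,  1.2,  0.2,  2.4]))
(np.float64(21.325328689811744), array([104.48048448,   0.65053362]), array([0.1, 0. , 0.1, 0.4, 1.3])) (np.float64(20.900589835612955), array([102.57539582,   2.03683314]), array([0. , 0. , 0.4, 1.4, 1. , 0. , 2. ]))
[ 563.65438712 -163.98232652   60.        ] [ 561.69220684 -152.58744252   60.        ] [ 558.43275219 -174.55410025   60.        ] [ 571.17875406 -165.09595384   60.        ]
15 93 arc 186.6 foot 199.2 top 285.6 290.8
15 97 arc 183.7 foot 196.0 top 278.8 283.8
15 101 arc 180.8 foot 192.9 top 272.4 277.2
20 93 arc 183.0 foot 196.3 top 292.2 297.9
20 97 arc 179.7 foot 192.6 top 284.8 290.3
20 101 arc 176.4 foot 189.1 top 277.8 283.1
25 93 arc 179.8 foot 193.7 top 298.3 304.4
25 97 arc 176.1 foot 189.6 top 290.4 296.3
25 101 arc 172.4 foot 185.7 top 282.9 288.5
30 93 arc 177.0 foot 191.3 top 303.8 310.1
30 97 arc 172.8 foot 186.9 top 295.6 301.7
30 101 arc 168.7 foot 182.5 top 287.7 293.6
```

```bash
python3 -m creep '[[-1,[-0.3,0,0],0],[-1,[-0.3,0,0],0],[-1,[-0.3,0,0],0]]' 12;python3 -m creep '[[-1,[0,0,0],0],[-1,[0,0,-2],0],[-1,[0,0,-5],0],[-1,[0,0,-9],0],[-1,[0,0,-9],0]]' 30
python3 - <<'E'
from h import *
# target so tip (s=0, theta 25, s_G=100) is 25 mm off stud along the normal
y=np.radians(-8.5);a=np.array([np.cos(y),np.sin(y),0]);t=np.radians(25)
st=np.array([499.8,204.5,91]);n=-np.sin(t)*a+np.array([0,0,np.cos(t)])
for g in (40,25,0):
  e=st+n*(100+g)-[0,0,42];print(g,e,plan(*e,-8.5))
E
```

```text
clock: 11.85
eef_pos: [521.2, -156.9, 92.3]
eef_rot: [3.142, 0.0, -0.148]
wrist_force: [1.3, -0.5, -1.1]
finger_gap: 23.7
finger_force: 12.0
clock: 12.35
eef_pos: [522.9, -157.5, 187.2]
eef_rot: [3.14, -0.007, -0.148]
wrist_force: [0.7, -0.3, -1.1]
finger_gap: 24.2
finger_force: 30.0
40 [441.2833369  213.2453739  175.88309019] (array([-13.54, -35.47,   0.99]), np.float64(0.01))
25 [447.55297937 212.30836955 162.28847338] (array([-12.92, -35.47,   2.35]), np.float64(0.01))
0 [458.0023835  210.74669564 139.6307787 ] (array([-11.88, -35.47,   4.62]), np.float64(0.01))
```

```bash
python3 -m creep '[[-1,[-1,-4,0],0],[-1,[-3,-8,0],0],[-1,[-5,-12,0],0],[-1,[-7,-16,0],0],[-1,[-9,-20,0],0],[-1,[-11,-24,0],0],[-1,[-13.5,-29,0],0],[-1,[-13.5,-33,0],0],[-1,[-13.5,-35.5,0],0],[-1,[-13.5,-35.5,1],0],[-1,[-13.5,-35.5,1],0]]' 30
python3 - <<'E'
from h import *
import cv2
np.set_printoptions(precision=1,suppress=True)
w=manip.camera("wrist")[:,:,::-1];p=manip.camera_params("wrist");sp=manip.camera_params("scene");tp=manip.camera_params("top");e=manip.read_state()["eef_pos"]
sc=manip.camera("scene")[:,:,::-1];cv2.imwrite("pics/w7.png",w);cv2.imwrite("pics/s7.png",sc);cv2.imwrite("pics/t7.png",manip.camera("top")[:,:,::-1])
G=e+[0,0,42];y=np.radians(-8.5);a=np.array([np.cos(y),np.sin(y),0])
for sg in(97,103):
  for th in(20,25,30):
    d=np.sin(np.radians(th))*a+np.array([0,0,-np.cos(np.radians(th))])
    print(sg,th,[(s,proj(p,G+(sg-s)*d),proj(sp,G+(sg-s)*d)) for s in(0,14,54)])
print("stud",proj(p,[500,204.4,91]),proj(sp,[500,204.4,91]))
c=cv2.convertScaleAbs(cv2.resize(w[130:270,200:320],None,fx=3.6,fy=4.2,interpolation=cv2.INTER_CUBIC),alpha=1.5)
d=cv2.resize(sc[215:290,180:232],None,fx=7,fy=7.84,interpolation=cv2.INTER_CUBIC)
cv2.imwrite("pics/p7.png",np.hstack([c[:588],d[:588]]))
E
```

```text
clock: 13.45
eef_pos: [439.0, 213.8, 170.3]
eef_rot: [3.14, 0.003, -0.147]
wrist_force: [0.9, 0.5, -1.4]
finger_gap: 24.3
finger_force: 30.0
97 20 [(0, array([258.1, 163.3]), array([211.7, 267.9])), (14, array([258. , 172.2]), array([213. , 264.2])), (54, array([258., 203.]), array([217.2, 253.2]))]
97 25 [(0, array([258.1, 154.7]), array([208.9, 265.6])), (14, array([258. , 164.7]), array([210.6, 262.2])), (54, array([258., 199.]), array([215.9, 252.2]))]
97 30 [(0, array([258.1, 146.2]), array([206.2, 263.1])), (14, array([258. , 157.4]), array([208.3, 260. ])), (54, array([258. , 195.1]), array([214.7, 251. ]))]
103 20 [(0, array([258.1, 159.7]), array([211.1, 269.5])), (14, array([258. , 168.3]), array([212.4, 265.8])), (54, array([258. , 197.8]), array([216.5, 254.9]))]
103 25 [(0, array([258.1, 150.7]), array([208.1, 267. ])), (14, array([258. , 160.3]), array([209.9, 263.6])), (54, array([258. , 193.2]), array([215.1, 253.7]))]
103 30 [(0, array([258.1, 141.7]), array([205.3, 264.4])), (14, array([258. , 152.5]), array([207.4, 261.3])), (54, array([258. , 188.8]), array([213.7, 252.4]))]
stud [258.  126.7] [202.8 273.8]
```

View pics/p7.png

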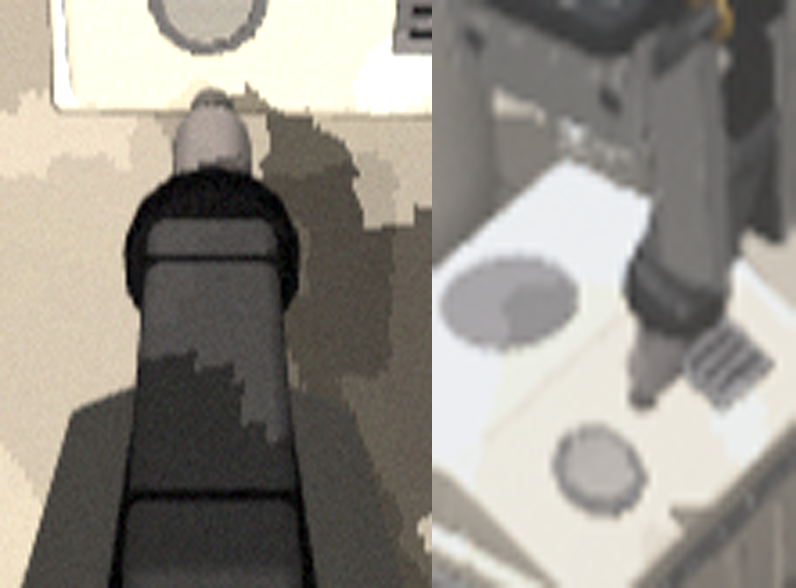

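The wrist view shows the tip at (258.7,152.5), the flange arc at row 170 and the handle foot at 182.4. In the scene view the tip is at (209.7,265.8), the flange at (214.7,251.8) and the stud at (203.6,274.8). I'll fit the tilt and the tip position.

```bash
cat > fit.py <<'E'
from h import *
from scipy.optimize import least_squares
p=manip.camera_params("wrist");sp=manip.camera_params("scene");e=manip.read_state()["eef_pos"]
y=np.radians(-8.5);a=np.array([np.cos(y),np.sin(y),0]);b=np.array([-np.sin(y),np.cos(y),0])
def pt(q,s,o):
    t=q[0];d=np.sin(t)*a+np.array([0,0,-np.cos(t)]);n=np.cos(t)*a+np.array([0,0,np.sin(t)])
    return e+[0,0,42]+(q[1]-s)*d+o*n+q[2]*a
def run(ws,ww):
  def res(q):
    W=lambda s,o:proj(p,pt(q,s,o))[1]
    r=ww*np.array([min(W(50,17),W(58,17))-170,W(58,12)-182.4,W(0,4)-151.2,W(14,7)-156.7])
    k=q[3:5]
    return np.r_[r,ws*(proj(sp,pt(q,0,1))+k-[209.7,265.8]),ws*(proj(sp,pt(q,54,0))+k-[214.7,251.8]),ws*(proj(sp,[500,204.4,91])+k-[203.6,274.8]),q[2]/2,(k)/1]
  f=least_squares(res,[.4,97,0,0,0]);print(np.degrees(f.x[0]),f.x[1:],f.fun.round(1),"tip",pt(f.x,0,0))
run(1,1);run(0.01,1);run(1,.01);run(2,1)
E
python3 fit.py
```

```text
20.938338775650156 [100.78529677   3.79696955   0.37230722  -0.36973643] [ 0.4  0.8 -0.4 -0.5 -0.5  0.9  0.6  0.8 -0.5 -1.4  1.9  0.4 -0.4] tip [479.42520018 207.28318351 120.0629874 ]
20.732052973114108 [ 1.08251197e+02  5.80969133e-03  2.09490254e-05 -6.81616163e-04] [ 0.1 -0.   0.1 -0.2 -0.   0.   0.   0.  -0.  -0.   0.   0.  -0. ] tip [477.95415741 207.50303233 112.95146879]
23.310230441405643 [96.6891668   1.03041073  0.14514175  0.36163047] [ 0.1  0.1  0.   0.  -0.6 -0.1  1.2  0.3 -0.7 -0.6  0.5  0.1  0.4] tip [478.9082642  207.36044011 125.39599825]
20.760384093478276 [97.24701397  5.84614562  0.62701317  0.29155367] [ 0.4  1.  -0.4 -0.5 -0.9  0.9  1.1  0.4 -0.4 -1.4  2.9  0.6  0.3] tip [479.92214444 207.20891469 123.26012233]
```

```bash
cat >> fit.py <<'E'
print("---",e,p["origin"])
t0=np.radians(25);sl=-(np.cos(t0)*a+np.array([0,0,np.sin(t0)]))
S=np.array([500,204.4,91]);print("ringbottom",proj(p,S+16*sl),"left/right",proj(p,S+16*b),proj(p,S-16*b))
def res(q):
    W=lambda s,o:proj(p,pt(q,s,o))[1]+q[5]
    k=q[3:5]
    return np.r_[min(W(50,17),W(58,17))-170,W(58,12)-182.4,W(0,4)-151.2,W(14,7)-156.7,proj(p,S+16*sl)[1]+q[5]-141.9,
      (proj(sp,pt(q,0,1))+k-[209.7,265.8]),(proj(sp,pt(q,54,0))+k-[214.7,251.8]),(proj(sp,S)+k-[203.6,274.8]),q[2]/1,(q[1]-96.5)/2,k,q[5]/2]
f=least_squares(res,[.4,97,0,0,0,0]);print(np.degrees(f.x[0]),f.x[1:].round(1),f.fun.round(1),"tip",pt(f.x,0,0))
E
python3 fit.py | sed -n '/---/,$p'
```

```text
--- [440.04861291 213.16805391 172.19298336] [519.9554933  200.70467008 373.34129008]
ringbottom [257.93291355 142.43501249] left/right [240.55304689 127.50505396] [275.25379411 127.49434257]
21.605603823991846 [100.2   2.3   0.2  -0.3  -1.3] [ 1.   1.6 -0.8 -0.7 -0.8 -0.4  0.8  0.8  0.8 -0.6 -1.3  2.3  1.9  0.2
 -0.3 -0.7] tip [478.86806403 207.36644807 120.99043755]
```

Run:
```python
from h import *
import cv2
I=np.mean([manip.camera("wrist").astype(float).mean(2) for _ in range(8)],0);np.save("w8.npy",I)
e=manip.read_state()["eef_pos"];print(e)
for r in range(184,292,9):
    print(r," ".join("%d"%v for v in I[r:r+3,226:296].mean(0)))
```

```text
[440.14094353 213.96623609 172.44271834]
184 134 134 133 134 134 134 134 134 125 64 10 9 13 14 16 28 47 52 55 56 56 55 56 56 54 55 55 55 55 55 55 54 55 56 55 54 54 51 51 50 50 50 51 51 50 50 50 47 43 36 19 10 10 9 6 10 33 60 57 54 48 48 48 49 49 48 49 49 49 49
193 133 133 134 133 133 133 133 132 101 11 14 14 14 12 20 38 47 51 56 56 56 56 56 56 55 54 55 54 52 52 52 51 51 51 52 52 50 50 52 51 50 50 51 51 50 50 52 49 43 37 31 15 9 6 6 10 13 53 61 52 49 49 48 48 48 49 49 48 47 48
202 133 132 132 133 132 132 133 133 133 132 131 94 55 27 49 52 55 56 56 56 56 56 55 54 54 53 52 52 52 51 51 52 52 51 51 51 51 51 51 51 51 52 51 51 50 51 51 51 49 44 39 35 17 21 41 49 48 49 49 52 49 49 49 49 49 48 48 49 49 49
211 132 132 132 132 132 132 133 132 133 133 132 130 75 46 49 51 51 52 51 51 52 52 52 52 52 51 52 52 52 52 51 52 52 51 52 51 50 50 51 51 51 51 51 51 51 51 51 51 52 48 42 38 33 44 58 48 49 49 49 50 49 49 49 49 48 49 48 49 49 49
220 133 132 132 132 133 133 132 125 124 118 108 81 24 26 29 30 31 30 31 31 30 30 30 31 30 30 30 30 30 30 31 30 30 31 29 30 30 31 30 31 40 49 49 50 52 51 51 51 51 50 46 
[... 737 characters left out ...]
31 31 30 31 31 30 31 31 30 30 31 31 30 30 31 30 31 31 30 30 31 31 31 30 30 30 31 31 30 30 30 30 30 31 32 30 30 30 29 29 28 22 10 5 16 42 45 45 45 45 45 46 45 45 45
265 45 45 45 43 26 5 4 6 24 30 33 34 37 39 39 40 39 40 39 39 40 39 40 39 40 40 39 39 40 39 40 39 39 40 39 39 39 39 39 39 40 39 39 39 39 39 39 39 40 39 40 39 38 36 34 32 29 22 4 4 6 26 44 45 44 45 45 45 46 45
274 46 44 37 6 4 5 3 5 16 31 31 33 34 25 4 5 4 6 6 5 6 5 5 6 6 6 5 5 5 5 6 5 5 5 6 6 4 4 5 4 5 5 4 6 5 7 4 4 5 6 5 7 27 34 32 31 28 13 4 4 5 5 11 38 45 45 45 45 46 45
283 42 22 5 3 6 3 4 4 4 25 32 32 33 33 3 5 6 6 4 4 5 5 5 5 5 4 6 6 5 5 5 5 5 5 4 6 5 5 5 4 5 5 5 5 5 3 5 5 6 6 4 9 35 33 32 31 21 3 2 2 3 4 5 6 19 43 45 45 45 45
```

```bash
cat > f.py <<'E'
from h import *
F=[];E=[]
for _ in range(4):
    manip.camera("top");s=manip.read_state();F.append(s["wrist_force"]);E.append(s["eef_pos"])
print("F",np.mean(F,0).round(2),"e",np.mean(E,0).round(2))
E
python3 f.py; python3 -m creep '[[-1,[0.6,0,0],0],[-1,[1,0,1],0],[-1,[1.4,0,2],0],[-1,[1.4,0,2],0]]' 30 | grep -E "clock|pos"; python3 f.py
for i in 1 2; do python3 -m creep '[[-1,[0.08,0,0.18],0],[-1,[0.17,0,0.36],0],[-1,[0.17,0,0.36],0]]' | grep -E clock; python3 f.py; done
```

```text
F [ 0.04  0.01 -1.28] e [440.09 214.07 172.36]
clock: 14.6
eef_pos: [453.6, 211.6, 150.2]
F [ 0.13 -0.03 -0.74] e [453.84 211.95 151.91]
clock: 15.1
F [-0.47  0.36 -1.05] e [455.61 211.79 148.73]
clock: 15.6
F [-0.14  0.12 -1.42] e [457.27 211.53 145.04]
```

```bash
for i in 1 2 3 4; do python3 -m creep '[[-1,[0.09,0,0.18],0],[-1,[0.09,0,0.18],0]]' | grep -E clock; python3 f.py; done
```

```text
clock: 16.0
F [ 0.19 -0.35 -0.56] e [458.17 211.41 143.28]
clock: 16.4
F [-0.17 -0.15 -0.84] e [459.06 211.27 141.45]
clock: 16.8
F [-0.48  0.27  0.5 ] e [459.99 211.2  139.78]
clock: 17.2
F [-1.74  0.74  0.84] e [460.78 211.06 137.88]
```

Run:
```python
from h import *
I=np.mean([manip.camera("wrist").astype(float) for _ in range(6)],0).mean(2)
p=manip.camera_params("wrist");print(manip.read_state()["eef_pos"].round(1))
y=np.radians(-8.5);a=np.array([np.cos(y),np.sin(y),0]);b=np.array([-np.sin(y),np.cos(y),0]);t=np.radians(25);sl=np.cos(t)*a+np.array([0,0,np.sin(t)])
S=np.array([500,204.4,91])
for n,o in [("c",0*b),("far16",16*sl),("far12",12*sl),("near12",-12*sl),("near16",-16*sl),("l16",16*b),("l12",12*b),("r12",-12*b),("r16",-16*b),("tipfront3",3*sl),("tipfront5",5*sl)]: print(n,proj(p,S+o).round(1))
np.save("w9.npy",I)
for r in range(118,176,2): print(r," ".join("%d"%v for v in I[r,234:284]))
```

```text
[460.8 211.  137.9]
c [259.1 156.1]
far16 [259.1 139.4]
far12 [259.1 143.7]
near12 [259.1 167.7]
near16 [259.1 171.4]
l16 [239.9 156.1]
l12 [244.7 156.1]
r12 [273.5 156.1]
r16 [278.3 156.1]
tipfront3 [259.1 153.1]
tipfront5 [259.1 151. ]
118 188 187 188 187 188 188 188 188 187 188 187 187 187 188 187 188 188 188 188 187 188 188 187 188 188 187 188 187 187 187 187 187 188 187 187 187 188 187 187 187 189 187 187 186 185 186 187 186 186 187
120 175 176 176 175 176 177 169 144 171 154 177 176 177 177 177 176 177 176 177 177 177 178 175 176 174 175 178 178 160 178 179 179 178 180 180 180 178 179 179 179 180 179 177 178 149 180 180 179 180 181
122 161 162 162 162 163 163 163 163 163 163 162 160 157 156 154 156 156 156 156 156 156 156 157 157 157 157 158 159 158 158 159 159 158 154 153 152 152 151 152 153 152 154 154 154 154 154 153 154 154 154
124 179 180 179 179 180 179 180 179 179 180 180 180 181 179 180 181 180 179 180 180 179 180 180 180 180 180 180 180 181 181 181 180 181 182 180 181 181 181 181 180 182 180 181 181 181 181 181 182 182 180
126 175 174 171 175 174 173 175 175 174 174 17
[... 3929 characters left out ...]
 86 77 69 62 42 43 41 43 57 89 135 133 132 107 122 173 172 174 174
168 174 173 174 173 173 165 165 159 160 158 133 108 75 73 64 83 90 93 98 102 103 102 102 102 101 97 94 90 91 89 86 79 71 63 57 44 37 54 79 91 92 92 92 91 91 91 91 97 172 172
170 173 173 173 173 164 159 156 159 158 158 157 157 156 131 67 82 76 70 73 65 62 44 28 29 15 16 18 39 25 34 38 35 47 44 49 43 75 92 92 91 90 92 90 91 91 91 90 90 91 89
172 172 173 172 158 158 157 157 157 158 158 158 157 113 41 5 6 6 7 6 8 7 5 9 6 7 9 10 8 9 5 5 7 5 7 5 9 35 68 90 91 91 91 91 92 91 91 91 90 92 91
174 173 158 157 158 157 157 158 159 157 115 68 8 5 7 6 10 9 8 10 7 5 10 9 10 11 10 9 10 10 11 6 7 8 8 7 4 8 7 14 42 69 92 90 91 91 91 90 92 91 93
```

By the numbers, the stud ring's centre is at (258.1,157.0) in the wrist view and the tip is at about (259,156.5), so the tip is within about 1 mm of the middle. Now I'll press to half stroke.

```bash
python3 -m creep '[[-1,[0.06,0,0.13],0],[-1,[0.13,0,0.27],0],[-1,[0.13,0,0.27],0]]' 30; python3 f.py; python3 f.py
```

```text
clock: 18.0
eef_pos: [462.0, 210.9, 135.0]
eef_rot: [3.142, 0.0, -0.148]
wrist_force: [-3.4, 1.5, 1.1]
finger_gap: 23.8
finger_force: 30.0
F [-4.05  0.84  2.01] e [462.01 210.85 135.16]
F [-3.69  1.04  1.7 ] e [462.07 210.83 135.23]
```

```bash
python3 -m creep '[[-1,[-0.09,0,-0.03],0],[-1,[-0.09,0,-0.03],0]]' 30 | grep clock; python3 f.py; python3 f.py
```

```text
clock: 18.6
F [-0.96 -0.07  2.55] e [461.55 210.93 135.74]
F [-0.16 -0.    2.92] e [461.5  210.94 135.66]
```

```bash
python3 -m creep '[[-1,[0.025,0,0.01],0],[-1,[0.025,0,0.01],0],[-1,[0.025,0,0.01],0]]' 30; python3 f.py; python3 f.py
python3 - <<'E'
from h import *
I=np.mean([manip.camera("wrist").astype(float) for _ in range(4)],0).mean(2)
for r in range(140,176,2): print(r," ".join("%d"%v for v in I[r,236:282]))
print(lidshift(box=(262,284,190,206)))
E
```

```text
clock: 19.3
eef_pos: [461.6, 210.9, 135.5]
eef_rot: [-3.142, -0.0, -0.148]
wrist_force: [-0.5, -0.0, 2.7]
finger_gap: 23.6
finger_force: 30.0
F [-0.03  0.33  2.9 ] e [461.57 210.93 135.47]
F [0.27 0.64 3.33] e [461.54 210.93 135.45]
140 174 174 174 173 174 174 176 175 173 175 173 174 174 175 174 174 174 174 174 175 174 173 174 174 174 172 174 173 173 174 174 175 174 173 174 173 174 174 173 172 174 174 174 174 175 174
142 174 174 174 175 174 174 175 174 175 175 175 173 173 174 174 174 174 174 171 154 140 143 135 131 158 154 173 174 174 174 174 174 173 174 174 174 173 174 173 174 174 173 175 174 174 173
144 175 175 175 175 172 175 174 175 174 174 174 172 141 128 98 96 98 77 79 84 81 85 85 83 84 79 79 84 83 110 104 132 174 173 174 174 173 174 174 174 174 173 173 173 173 173
146 174 173 173 174 175 173 173 174 174 150 132 95 85 83 84 85 84 83 84 82 81 82 83 81 83 83 81 83 84 84 82 82 79 108 141 173 174 174 173 174 174 174 175 173 174 174
148 175 174 173 175 174 173 173 136 91 84 84 82 84 82 84 82 85 86 87 90 106 112 115 107 97 84 76 76 81 83 83 81 83 82 81 81 103 139 174 174 175 175 172 
[... 1422 characters left out ...]
99 104 109 109 107 109 110 109 107 103 105 103 93 93 88 78 70 62 49 46 42 41 41 53 86 99 172 172 172 172 172
168 173 173 164 158 158 159 156 96 76 74 75 73 63 87 90 97 100 105 105 107 107 106 104 97 75 79 76 75 74 74 65 54 51 43 38 42 41 68 89 91 91 90 91 90 91 97
170 173 172 173 158 158 157 159 158 148 132 74 72 66 71 65 40 36 34 33 19 16 13 6 11 13 19 28 26 36 37 36 45 41 43 46 73 79 91 91 91 92 91 91 91 92 91
172 173 165 164 158 158 158 158 159 157 156 116 29 8 6 7 6 7 8 7 6 6 10 5 7 5 10 10 9 7 3 7 10 6 6 22 61 92 91 91 91 91 91 90 91 90 92
174 165 156 158 157 157 157 156 112 41 9 4 6 7 7 10 8 9 10 11 7 10 9 12 11 11 6 6 9 8 8 10 8 6 7 11 6 6 41 68 92 90 90 91 92 91 91
(0.0, 3.75, 0.692)
```

```bash
python3 f.py; python3 -c "
from cell import manip
print(manip.sign_off())"
```

```text
F [0.7  0.47 3.49] e [461.49 210.93 135.41]
the job is handed in; nothing more can be done
None
```

The job is handed in at about 20 s: lid fully home, middle-sized wand held within about 1 mm of the stud's centre, tip pressed about 4 N (5–6 mm in); its tilt is only an estimate, about 24° against the 25° wanted, give or take a few degrees, because the moves can't tilt the tool and I had to lever the wand over in the stand's hole.

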